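# Clamp the jar and hold its unscrewed cap over the mouth

## Task

Swing the open hold-down frame down until it lies fully closed over the shoulders of the amber jar, so that the jar is braced in its holder. Then unscrew the jar's tight white cap anticlockwise (seen from above), stop turning once it comes free (roughly a quarter turn), and lift it straight up without pulling the jar out of the holder or reopening the frame. Finish still gripping the cap, held still and level over the middle of the jar, its lower edge one to four centimetres above the jar's mouth: the program ends holding it, nothing is put down, and the other things on the table stay where they are.

Things in the scene. Friction and masses are not known exactly. Their poses are not given: they have to be found in the camera images.
- holder: Fixed jar holder: grey base plate 210 x 130 x 12 mm with a blue square pocket (74 mm inside, walls 10 mm thick up to 47 mm above the table) in which the jar stands on the plate. Origin: on the table under the pocket's centre. Its x axis points from the front (red tab) to the hinge, z up. Its pose varies.
- frame (a joint): Angle (rad) of the aluminium hold-down frame: 0 = closed, level just above the jar's shoulders; grows as the free end swings up and back about the far hinge, to 1.5. Starts at 0.75 to 1.15. Stiff hinge (0.35 N m): stays where left, a few newtons down on the tab move it. 100 mm wide, 8 mm thick, opening 62 mm wide for the cap; closed, its top is 77 mm above the table, 23 below the cap's top.
- frame_tab (a point): Middle of the upper face of the frame's red tab (26 mm along the frame x 50 mm wide x 8 mm thick), at the frame's free end, 150 mm from the hinge. Its frame's z axis is normal to the upper face. Closed, it lies 75 mm in front (-x of holder) of the jar's axis, 77 mm above the table.
- frame_hinge (a point): Point on the hinge axis (along holder y), 75 mm behind the holder's origin (+x of holder), 69 mm above the table, level with the underside of the closed frame.
- jar: Loose amber glass jar in the pocket, which keeps it from turning: square body 70 x 70 x 56 mm, neck 36 mm in diameter up to 81 mm, about 0.3 kg. Origin: centre of its underside, 12 mm above the table; z up, x as the holder's x. Two ridges on the neck run from 0 to 85 and from 180 to 265 degrees (anticlockwise about z, from jar x), each with a stop at its clockwise end.
- jar_mouth (a point): Centre of the jar's mouth, 81 mm above the jar's underside. A sprung rubber sealing disc here stands 3 to 5 mm higher and pushes the cap up with about 9 N, which makes it tight: turning it takes roughly 0.2 to 0.4 N m, and a grip of 30 to 40 N does it.
- cap: White plastic cap, 16 flat sides, 53 mm in diameter, 30 mm tall, 40 g. Origin: centre of its open lower edge, z up; screwed on, it is 58 mm above the jar's underside, 70 mm above the table. Two lugs inside, 20 degrees wide, on its x axis, sit under the jar's ridges.
- cap_top (a point): Centre of the cap's top, 30 mm above its origin; a plum line runs across it along the cap's x axis, over the lugs. At the start the line stands 15 to 40 degrees anticlockwise of jar x; turned anticlockwise to about 95 degrees the lugs are free: the cap springs up about 2 mm and can be lifted. At about 160 degrees they meet the next stops.
- caps_box: Bystander: plum open box of spare caps, 170 x 240 x 85 mm, heavy. Origin: centre of its underside.
- empty_jar0: Bystander: empty open glass jar, 64 mm in diameter, 50 mm tall. Origin: centre of its underside.
- empty_jar1: Bystander: as empty_jar0.
- empty_jar2: Bystander: as empty_jar0.
- spatula: Bystander: red spatula with black handle, 240 mm long, lying on the table. Origin: about its middle, underside.
Things that resemble listed ones, but are neither listed nor needed, are in the scene too. There is more than one size of the cap; the one meant has the size given above.

How it is judged:
On the way:
1. the frame is fully closed over the jar while the cap is still screwed on (value of joint frame below 0.06 rad and z of cap in the frame of jar below 0.062 m and angle between the x axis of cap and the x axis of jar, either way round below 1.2 rad), for 0.2 s.
At the end, for the whole second after the job is handed in: Frame closed (under 0.08 rad). Cap gripped, still, level (0.2 rad), within 15 mm of the jar axis, its lower edge 6 to 50 mm above the jar mouth, touching only the fingers, turned at most about 55 degrees past coming free. Jar upright, down in the holder (4 mm) (value of joint frame below 0.08 rad and z of cap in the frame of jar_mouth between 0.006 and 0.05 m and horizontal distance between cap and jar_mouth below 0.015 m and angle between cap's own z axis and vertical below 0.2 rad and angle between the x axis of cap and the x axis of jar, either way round above 0.5 rad and contact force between the fingers and cap above 1 N and contact force between cap and jar below 0.2 N and linear speed of cap below 0.02 m/s and z of jar in the frame of holder below 0.016 m and angle between jar's own z axis and vertical below 0.06 rad); the arm keeps its last pose, push and grip.
It fails at once if the jar is pulled up in its holder by more than 6 mm (z of jar in the frame of holder above 0.018 m).
It fails at once if the frame is open again with the cap loosened or lifted (value of joint frame above 0.15 rad and z of cap in the frame of jar above 0.064 m).
It fails at once if a bystander is moved by more than 25 mm (distance of any of empty_jar0, empty_jar1, empty_jar2, spatula from where it was at the start of the episode above 0.025 m).
It also fails if it takes over 48 s, if anything falls off the work surface, if the arm or the gripper's body presses on something with over 40 N, if the wrist force passes 120 N, or if a joint passes its speed limit or range.

## Robot

A 6-joint arm with a two-finger parallel gripper is mounted at the origin on the work surface. World frame = base frame: x ahead of the robot, y to its left, z up, the work surface at z = 0. Lengths are in m, angles in rad, forces in N, time in s.
With the tool pointing down it reaches from about 0.35 to 0.775 m from the base axis. Payload 7.3 kg.
Tool frame: the origin (TCP) lies on the mounting face of the last link; the fingertips stand 178 mm ahead of it and the grasp point (between the pads) lies 159 mm ahead of it (robot.grip_depth is the distance from the TCP to the grasp point, in m); z points along the fingers, y is the line along which they close (so a half turn about z gives the same grasp; the last joint's range is limited). The gripper opens to 92 mm and grips with 3 to 60 N. Pads are 19 mm wide; open, the fingers measure 130 mm over their backs; the gripper's body (75 mm by 190 mm) begins 47 mm behind the grasp point.
Start: joints at [-1.45, 0.342, 1.524, -0, 1.275, -0.146], TCP at [0.138, -0.506, 0.405] pointing down, gripper open.
Joint ranges: [-2.53, 2.53], [-0.77, 2.02], [0.04, 2.7], [-1, 4.14], [0.28, 2.66], [-3.11, 3.11]. Speed limits (rad/s): [2.57, 2.57, 3.14, 3.14, 3.14, 3.14].

## Interface

Orientations are given as [roll, pitch, yaw] about the fixed x, y, z axes, in that order (R = Rz(yaw) Ry(pitch) Rx(roll)).
In Python, from cell import observe, cams, robot, models gives the robot as it stands.
- The arm moves only by the shell command python3 -m jog 'ROWS' [FORCE]. ROWS is JSON, a list of rows, each a list of 3 entries, a list of its own where there are three numbers: the shift along the tool's x, y, z each as a share of 0.4 m, from -1 to 1, then the turn about the tool's z as a share of pi rad, from -1 to 1, then the closure, from 0 (fully open) to 1 (shut). In form: [[[x, y, z], turn, jaw], ...]. A call has 1 to 12 rows; each row is the pose to reach, as a shift and turn from the pose commanded when the call began, along the tool's axes at that moment, turning the shorter way round; what a row does not reach only later rows make up. A row lasts 1/8 s, in which the tool goes at most 62.5 mm and 10.7 degrees, less where a joint would pass 70% of its speed; a pose out of reach is approached as far as the arm can. A call with a number of a shift or a turn outside -1 to 1 is refused whole. A call with a gripper value outside its range is refused whole. The fingers move at their own pace and stop on an object; FORCE is the grip in N (left out, the last holds). Time passes only in rows, so rows that repeat a pose let the fingers close. It gives the time, the measured TCP pose, the force, the opening and the grip force at its end, in the units of the state.
- observe(): the state, without advancing time (a new reading comes with each control period).
- cams.read_camera(name): name is "side" or "top" or "wrist"; returns the picture (480x640x3 uint8, red, green, blue); there is no depth.
- cams.camera_model(name): a dict with "camera_matrix" (3x3 intrinsics, pixels), "k1" (the pictures are not rectified: a ray, as slopes to the right and down, at radius r is drawn at 1 + k1 r^2 times it, then the intrinsics apply), "pose" (4x4, takes a point from camera to world coordinates). Camera axes: x right, y down, z forward; pixel columns grow to the right and rows downward; lengths in m; the calibration is good to about 2 mm. A picture is of the moment at which its call begins: read the wrist's pose just before it. camera_model takes no time and is no camera call; for the wrist camera it gives the pose at the moment of the call.
- robot.hand_in(): hands the job in; it is judged then, once.
Trained networks look in the newest picture that a camera, given by its name, has taken for a name from the list of things; names that differ only in an ending like _2 or _b are one class to them, and where a whole thing is asked for, a point or a joint stands for the part that bears it (a point fixed in the world has none). Each returns a list of dicts, best first, with "confidence" (0 to 1); they miss things now and then, are a little off and sometimes report something else, mostly with a low value. They report only what shows in the picture. A call takes as long as a camera call. They do not tell look-alikes from the thing itself.
- models.find_in(target, camera): "position" ([x, y, z] in m, in world coordinates, good to about 4 mm: the middle of the surface that is visible of it).
- models.pinpoint(target, camera): "position" ([x, y, z] in m, in world coordinates, good to about 4 mm: a listed point, or the origin of a listed thing).
The state is a dict: "time": time; "qpos": joint angles; "qvel": joint speeds; "joint_efforts": joint torques, N m; "tool_pos": TCP position; "tool_rot": TCP orientation; "contact_force": force on the tool from outside, world axes, zero at the start; "torque": the same for the moment, N m; "opening": finger opening in m; "grip_force": force on a finger pad.
Only numpy, scipy, OpenCV 4.12 (cv2) and the standard library are available. Lean on these libraries where they do the work, as an engineer would, in place of code of your own. Each camera call takes 0.05 s, during which the arm holds its last target. There are 200 camera calls.

## Working session

There is one attempt and no reset: what is moved stays moved. The work goes in short steps, Python scripts to look and compute and a shell command to move; the robot and the scene stay as the last step left them, time stands still between calls to the robot, and variables do not carry over. Pictures are saved under pics/ and viewed, at most 10 in all, crops included, and the job is handed in when it is done.

```bash
mkdir -p pics; ls; cat > h.py <<'E'
import numpy as np, cv2
from cell import observe, cams, robot, models
def snap(n,f):
    im=cams.read_camera(n); cv2.imwrite('pics/'+f,cv2.cvtColor(im,cv2.COLOR_RGB2BGR)); return im
def proj(n,P):
    m=cams.camera_model(n); T=np.linalg.inv(np.array(m['pose'])); p=T[:3,:3]@np.array(P,float)+T[:3,3]
    s=p[:2]/p[2]; s=s*(1+m['k1']*(s@s)); K=np.array(m['camera_matrix']); return (K[:2,:2]@s+K[:2,2]).round(1)
def unproj(n,uv,z):
    m=cams.camera_model(n); K=np.array(m['camera_matrix']); k=m['k1']
    s=cv2.undistortPoints(np.array([[uv]],float),K,np.array([k,0,0,0,0.]))[0,0]
    T=np.array(m['pose']); d=T[:3,:3]@[s[0],s[1],1]; return T[:3,3]+d*(z-T[2,3])/d[2]
E
python3 - <<'E'
from h import *
for n in ('top','side'):
    snap(n,n+'0.png')
    for t in ['holder','frame_tab','frame_hinge','jar','cap_top','cap','caps_box','empty_jar0','spatula']:
        for r in models.pinpoint(t,n)[:4]:
            print(n,t,np.round(r['position'],3),round(r['confidence'],2),proj(n,r['position']))
E
```

```text
pics
top holder [ 0.609  0.12  -0.   ] 0.83 [277.2 218.5]
top frame_tab [0.63  0.116 0.206] 0.77 [270.  195.3]
top frame_hinge [0.683 0.118 0.068] 0.82 [275.6 182.8]
top jar [0.608 0.119 0.008] 0.96 [277.5 218.7]
top cap_top [ 0.534 -0.038  0.038] 0.9 [343.  248.3]
top cap_top [0.611 0.117 0.097] 0.88 [274.5 212.1]
top cap_top [0.61  0.256 0.045] 0.68 [218.2 215.7]
top cap [0.61  0.115 0.071] 0.78 [276.4 214.3]
top cap [ 0.604  0.254 -0.001] 0.59 [222.7 220.7]
top cap [ 0.536 -0.035 -0.001] 0.56 [340.9 248.4]
top cap [ 0.518 -0.412  0.003] 0.37 [497.1 256.5]
top caps_box [ 0.377  0.416 -0.001] 0.69 [155.2 313.2]
top empty_jar0 [ 0.813 -0.038  0.001] 0.79 [342.1 136.5]
top empty_jar0 [ 0.661  0.35  -0.001] 0.66 [184.8 197.6]
top empty_jar0 [ 0.734 -0.3    0.003] 0.58 [449.3 168.1]
top spatula [0.628 0.113 0.207] 0.59 [271.6 196.1]
top spatula [ 0.52  -0.411  0.   ] 0.56 [496.3 255.7]
side holder [ 0.61   0.119 -0.004] 0.66 [284.3 302.2]
side frame_tab [0.629 0.114 0.209] 0.73 [272.7 236.8]
side frame_tab [ 0.612  0.117 -0.003] 0.19 [283.8 300.9]
side frame_hinge [0.68  0.117 0.069] 0.72 [258.5 271.2]
side jar [0.606 0.118 0.009] 0.88 [285.4 299.2]
side cap_top [ 0.538 -0.034  0.034] 0.96 [340.8 263.2]
side cap_top [0.611 0.119 0.102] 0.76 [281.5 273.9]
side cap_top [0.604 0.253 0.04 ] 0.57 [252.3 331.5]
side cap [ 0.533 -0.034 -0.004] 0.91 [342.1 273.8]
side cap [0.602 0.255 0.001] 0.8 [254.5 342.4]
side cap [0.607 0.119 0.069] 0.62 [283.5 283.7]
side empty_jar0 [ 0.664  0.35  -0.001] 0.72 [207.2 361.3]
side empty_jar0 [ 0.804 -0.043  0.001] 0.69 [257.6 232.5]
side empty_jar0 [ 0.737 -0.304  0.003] 0.62 [327.2 186.8]
side spatula [ 0.513 -0.416  0.002] 0.84 [411.6 191. ]
side spatula [0.681 0.112 0.066] 0.71 [259.5 270.4]
```

View pics/top0.png

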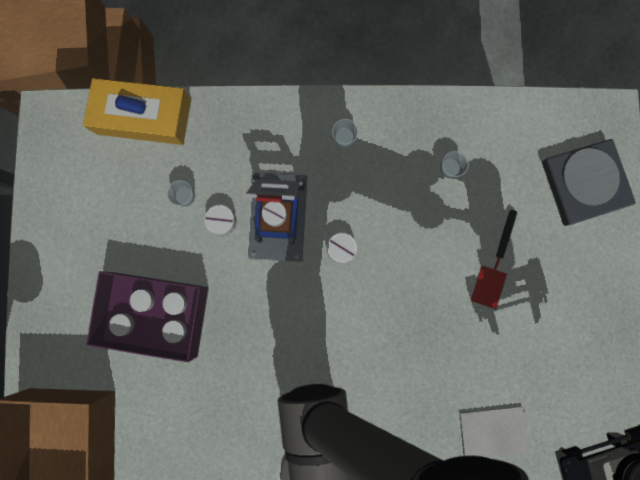

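View pics/side0.png

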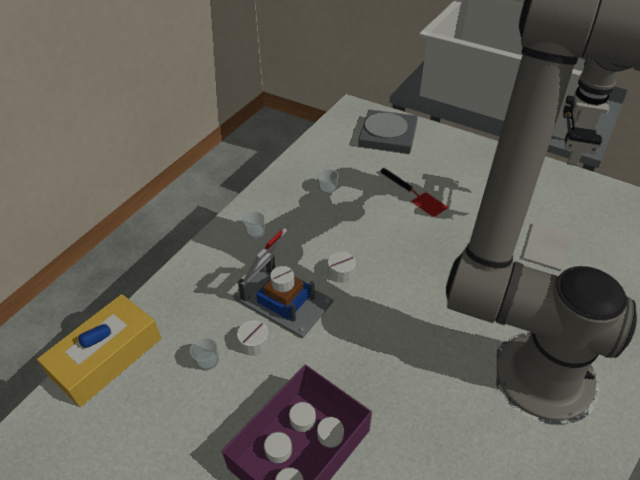

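The look-alike caps are: one on the jar (top 274,213), two loose ones at (220,220) and (342,248), and four in the box near (141,300), (174,303), (120,325) and (173,331). I choose the one on the jar, since it is the only one screwed on inside the holder. Next I check it in a close crop.

```bash
python3 - <<'E'
from h import *
im=cv2.imread('pics/top0.png')[160:270,235:315]
cv2.imwrite('pics/crop.png',cv2.resize(im,None,fx=5.4,fy=5.4,interpolation=cv2.INTER_CUBIC))
for uv in [(255,175),(307,178),(302,262),(249,258)]: print(uv,unproj('top',uv,.012).round(4))
s=observe(); print(s['tool_pos'],s['tool_rot'],s['contact_force'],s['opening'],s['time'],robot.grip_depth)
import os
print(cams.camera_model('top')['pose'])
A=[];B=[]
for i in range(3):
  for n in('top','side'):
    cams.read_camera(n)
    for t in('frame_hinge','holder','jar','frame_tab','jar_mouth','cap_top'):
        for r in models.pinpoint(t,n):
            if np.hypot(r['position'][0]-.63,r['position'][1]-.118)<.08: A.append((t,*r['position'])); break
for t in dict.fromkeys(a[0] for a in A): 
    p=np.array([a[1:] for a in A if a[0]==t]); print(t,len(p),p.mean(0).round(4),p.std(0).round(4))
E
```

```text
(255, 175) [0.7141 0.1746 0.012 ]
(307, 178) [0.7065 0.0478 0.012 ]
(302, 262) [0.5028 0.0587 0.012 ]
(249, 258) [0.5119 0.1859 0.012 ]
[ 0.13844407 -0.50641985  0.40474058] [3.14150532e+00 2.87712241e-05 2.66826719e-01] [-0.90887902  0.24701951 -0.70595634] 0.09172292862350433 1.0 0.1592
[[ 0.00418995 -0.99592875  0.09004646  0.45167093]
 [-0.9997793  -0.00231827  0.02088029  0.00602385]
 [-0.02058653 -0.09011408 -0.99571866  1.21125053]
 [ 0.          0.          0.          1.        ]]
frame_hinge 6 [0.6839 0.1168 0.0673] [0.0019 0.0018 0.0011]
holder 6 [ 0.6105  0.1176 -0.0018] [0.0014 0.0012 0.002 ]
jar 6 [0.6088 0.1182 0.0101] [0.0035 0.0011 0.0015]
frame_tab 6 [0.628  0.1149 0.2078] [0.0014 0.0008 0.0015]
jar_mouth 5 [0.6083 0.118  0.0942] [0.0022 0.0013 0.0028]
cap_top 6 [0.6105 0.1175 0.0984] [0.0026 0.0005 0.0016]
```

View pics/crop.png

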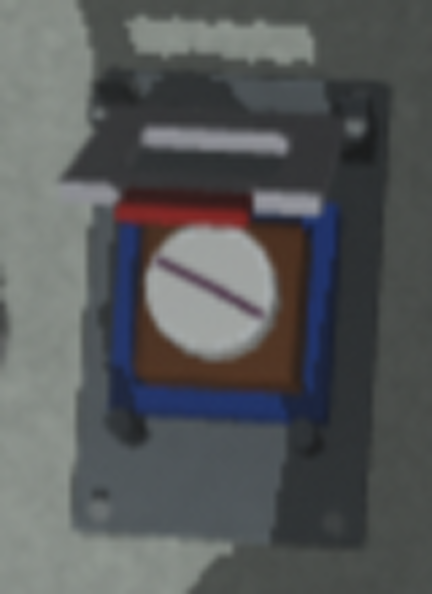

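The crop shows the chosen cap on the amber jar at about (210,290). Its plum line runs from (158,262) to (263,315), and the open frame with its red tab is behind it at (185,210). I now start towards the back of the tab.

```bash
python3 -m jog '[[[0.84,-0.57,-0.1],0.1025,1],[[0.84,-0.57,-0.1],0.1025,1],[[0.84,-0.57,-0.1],0.1025,1],[[0.84,-0.57,-0.1],0.1025,1],[[0.84,-0.57,-0.1],0.1025,1],[[0.84,-0.57,-0.1],0.1025,1],[[0.84,-0.57,-0.1],0.1025,1]]' 10
cat >> h.py <<'E'
def rel(P,yaw=None):
    s=observe(); r=s['tool_rot']; y=r[2]; d=np.array(P)-s['tool_pos']
    X=np.array([np.cos(y),np.sin(y),0]);Y=np.array([np.sin(y),-np.cos(y),0])
    t=0 if yaw is None else -(yaw-y)/np.pi
    return np.round([d@X/.4,d@Y/.4,-d[2]/.4,t],4)
E
python3 -c "
from h import *
s=observe();print(s['tool_pos'],s['tool_rot'],s['qpos'],s['opening']);print(rel([.668,.1145,.445],-.055))"
```

```text
time: 3.98
tool_pos: [0.4037, -0.1956, 0.4453]
tool_rot: [3.141, -0.001, -0.053]
contact_force: [0.6, -0.7, -1.6]
opening: 0.0263
grip_force: 0.0
[ 0.40370308 -0.19556107  0.44525272] [ 3.14131058e+00 -1.01281604e-03 -5.27680232e-02] [-6.22353501e-01  1.68069339e-01  1.64618119e+00  3.18110290e-04
  1.32633710e+00  1.00113415e+00] 0.02625094303967832
[ 6.189e-01 -8.089e-01  6.000e-04  7.000e-04]
```

```bash
python3 -m jog '[[[0.62,-0.81,0],0,1],[[0.62,-0.81,0],0,1],[[0.62,-0.81,0],0,1],[[0.62,-0.81,0],0,1],[[0.62,-0.81,0],0,1],[[0.62,-0.81,0],0,1],[[0.62,-0.81,0],0,1],[[0.62,-0.81,0.1],0,1],[[0.62,-0.81,0.19],0,1],[[0.62,-0.81,0.19],0,1]]'
python3 - <<'E'
from h import *
snap('side','side1.png');im=snap('wrist','w1.png')
for n in('side','wrist'):
    for t in('frame_tab','cap_top'):
        for r in models.pinpoint(t,n)[:2]: print(n,t,np.round(r['position'],4),r['confidence'])
s=observe();print(s['tool_pos'],s['qpos'],s['opening'])
E
```

```text
time: 5.22
tool_pos: [0.6675, 0.112, 0.3653]
tool_rot: [3.141, 0.007, -0.055]
contact_force: [0.2, 0.2, 0.9]
opening: 0.0002
grip_force: 0.0
side frame_tab [0.6288 0.1174 0.2098] 0.97
side cap_top [ 0.5362 -0.0376  0.0337] 0.84
side cap_top [0.6078 0.1178 0.1014] 0.82
wrist frame_tab [0.6312 0.1152 0.2034] 0.8
wrist frame_tab [0.61   0.1158 0.1007] 0.22
wrist cap_top [0.6035 0.2534 0.0431] 0.85
wrist cap_top [0.6087 0.1214 0.1032] 0.78
[0.66814392 0.11178769 0.37079325] [ 5.27704156e-02  6.53096398e-01  1.09864588e+00 -7.11036016e-05
  1.38639484e+00  1.67901718e+00] 0.00026183962350126633
```

View pics/w1.png

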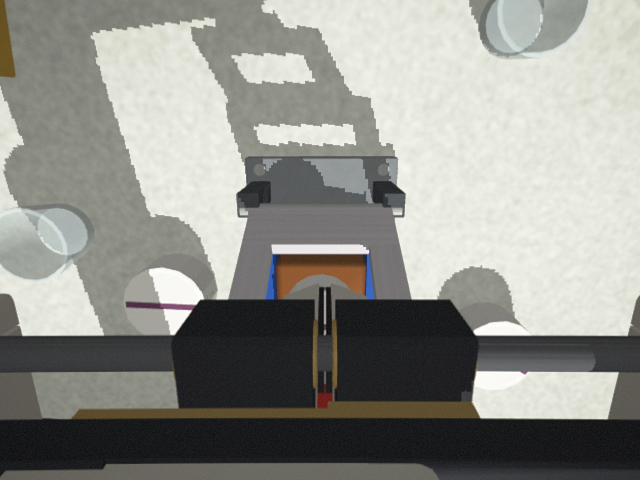

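The wrist view shows the hand square with the frame: hinge lugs at (253,200) and (390,200), with the red tab just under the fingers at (325,400). I sweep it down along its arc.

```bash
python3 -m jog '[[[-0.04,0,-0.027],0,1],[[-0.082,0,-0.027],0,1],[[-0.113,0,-0.01],0,1],[[-0.145,0,0.009],0,1],[[-0.172,0,0.032],0,1],[[-0.199,0,0.056],0,1],[[-0.222,0,0.085],0,1],[[-0.244,0,0.114],0,1],[[-0.26,0,0.146],0,1],[[-0.275,0,0.179],0,1],[[-0.29,0,0.231],0,1],[[-0.29,0,0.231],0,1]]'
python3 - <<'E'
from h import *
snap('side','side2.png')
for r in models.pinpoint('frame_tab','side')[:2]: print(np.round(r['position'],4),r['confidence'])
s=observe();print(s['tool_pos'],s['contact_force'])
E
```

```text
time: 7.02
tool_pos: [0.5516, 0.1183, 0.2753]
tool_rot: [3.141, 0.003, -0.055]
contact_force: [0.4, -1.2, -0.7]
opening: 0.0002
grip_force: 0.0
[0.5375 0.1179 0.0959] 0.92
[0.55247613 0.11829327 0.27682694] [-0.71261545  0.46466324  0.21974184]
```

```bash
python3 -m jog '[[[-0.005,0,0.025],0,1],[[-0.008,0,0.045],0,1],[[-0.008,0,0.056],0,1],[[-0.008,0,0.062],0,1],[[-0.008,0,0.062],0,1]]'
python3 - <<'E'
from h import *
for n in('side','top'):
    snap(n,n+'3.png')
    for t in('frame_tab','cap_top'):
        for r in models.pinpoint(t,n)[:2]: print(n,t,np.round(r['position'],4),r['confidence'])
s=observe();print(s['tool_pos'],s['contact_force'])
E
```

```text
time: 7.75
tool_pos: [0.5486, 0.1185, 0.2549]
tool_rot: [3.141, -0.001, -0.055]
contact_force: [-10.3, -2.2, 29.5]
opening: 0.0004
grip_force: 14.5
side frame_tab [0.5355 0.1202 0.0792] 0.78
side frame_tab [0.6078 0.1186 0.0689] 0.74
side cap_top [ 0.5371 -0.0341  0.0363] 0.87
side cap_top [ 0.6104  0.1165 -0.002 ] 0.64
top cap_top [ 0.5339 -0.0372  0.0384] 0.68
top cap_top [0.6074 0.2524 0.0397] 0.53
[0.54857644 0.11851546 0.25485696] [-10.08654023  -1.42965232  29.30193283]
```

```bash
python3 -m jog '[[[0,0,-0.1],0,0.5],[[0,0,-0.22],0,0],[[-0.05,0,-0.3],0,0],[[-0.05,0,-0.3],0,0],[[-0.05,0,-0.3],0,0]]'
python3 - <<'E'
from h import *
m=cams.camera_model('wrist');print(np.array(m['pose']).round(3))
snap('wrist','w4.png')
for t in('frame_tab','cap_top','frame_hinge','jar'):
    for r in models.pinpoint(t,'wrist')[:2]: print(t,np.round(r['position'],4),r['confidence'],proj('wrist',r['position']))
cams.read_camera('side')
for r in models.pinpoint('frame_tab','side')[:1]: print('side',np.round(r['position'],4))
s=observe();print(s['tool_pos'],s['tool_rot'],s['opening'])
E
```

```text
time: 8.68
tool_pos: [0.5289, 0.1196, 0.3705]
tool_rot: [3.141, 0.001, -0.055]
contact_force: [-0.4, 0.4, 0.0]
opening: 0.0458
grip_force: 0.0
[[-0.056 -0.957 -0.285  0.606]
 [-0.998  0.053  0.016  0.116]
 [-0.     0.285 -0.958  0.351]
 [ 0.     0.     0.     1.   ]]
frame_tab [0.5386 0.1173 0.0754] 0.84 [327.6 221.9]
cap_top [ 0.5401 -0.0378  0.0389] 0.97 [520.3 198.7]
cap_top [0.6075 0.117  0.1006] 0.91 [322.3 122.1]
side [0.5335 0.1195 0.0794]
[0.52911212 0.11956542 0.37074266] [ 3.14132212e+00  1.23959573e-03 -5.52535953e-02] 0.07419629716626394
```

View pics/w4.png

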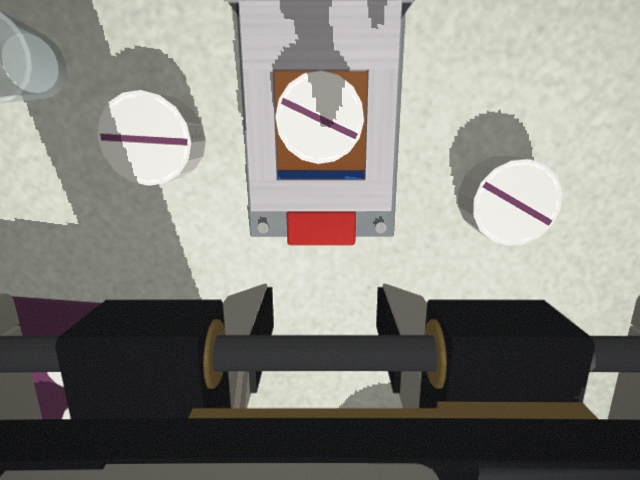

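The wrist view shows the frame lying flat and closed (tab at 322,228). The cap in its opening is centred near (320,117), with the line from (282,101) to (357,136). I work out the centre, line angle and flats from this.

```bash
python3 - <<'E'
from h import *
im=cv2.imread('pics/w4.png')
a=unproj('wrist',(282,101),.1);b=unproj('wrist',(357,136),.1)
print('line',np.degrees(np.arctan2(a[1]-b[1],a[0]-b[0])),'len',np.linalg.norm(a-b),'mid',(a+b)/2)
p=unproj('wrist',(288,212),.077);q=unproj('wrist',(355,212),.077)
print('tab edge',p,q,np.degrees(np.arctan2(p[1]-q[1],p[0]-q[0]))-90)
h=unproj('wrist',(240,20),.077);k=unproj('wrist',(251,212),.077);print('side',np.degrees(np.arctan2(*(h-k)[[1,0]])))
h=unproj('wrist',(408,20),.077);k=unproj('wrist',(395,212),.077);print('side',np.degrees(np.arctan2(*(h-k)[[1,0]])))
print('edges',unproj('wrist',(275,117),.1),unproj('wrist',(365,117),.1))
# cap silhouette -> polygon flats at z=.1
hsv=cv2.cvtColor(im,cv2.COLOR_BGR2HSV); 
c=im[55:175,262:378]; cv2.imwrite('pics/capcrop.png',cv2.resize(c,None,fx=5,fy=5,interpolation=cv2.INTER_CUBIC))
E
```

```text
line 62.833048710345466 len 0.05016888053819459 mid [0.60994118 0.11841428 0.1       ]
tab edge [0.54811824 0.14527148 0.077     ] [0.54544316 0.09739118 0.077     ] -3.1977917359001395
side -3.1623166209130287
side -3.959038340128075
edges [0.6124714  0.14581261 0.1       ] [0.6094016 0.0908621 0.1      ]
```

View pics/capcrop.png

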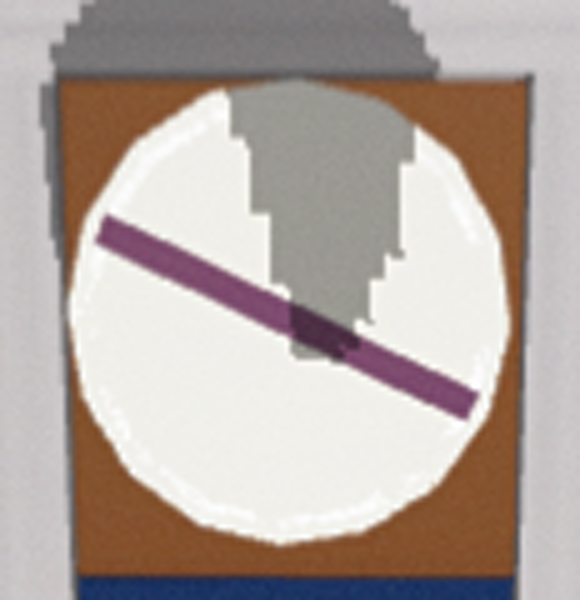

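```bash
python3 -c "
from h import *
print(rel([.610,.1182,.2575],.115))"
```

```text
[ 0.2021 -0.0078  0.2831 -0.0542]
```

```bash
python3 -m jog '[[[0.1,-0.008,0.1],-0.03,0],[[0.2021,-0.0078,0.15],-0.0542,0],[[0.2021,-0.0078,0.2],-0.0542,0],[[0.2021,-0.0078,0.25],-0.0542,0],[[0.2021,-0.0078,0.283],-0.0542,0],[[0.2021,-0.0078,0.283],-0.0542,0]]'
python3 -c "
from h import *
s=observe();print(s['tool_pos'],s['tool_rot'],s['contact_force'],s['opening'])
snap('wrist','w5.png'); print(rel([.610,.1182,.2575],.115))
for r in models.pinpoint('cap_top','wrist')[:2]: print(r)"
```

```text
time: 9.78
tool_pos: [0.6096, 0.1182, 0.2573]
tool_rot: [3.142, 0.002, 0.115]
contact_force: [-0.3, -0.8, 0.6]
opening: 0.0917
grip_force: 0.0
[0.60962451 0.11823172 0.25727553] [3.14159205e+00 2.09741581e-03 1.15055801e-01] [-0.31067052 -0.76618345  0.59604455] 0.0916569254547553
[0.0002 0.0002 0.0019 0.    ]
{'position': [0.6098, 0.1178, 0.1013], 'confidence': 0.8}
{'position': [0.6056, 0.2516, 0.0408], 'confidence': 0.65}
```

View pics/w5.png

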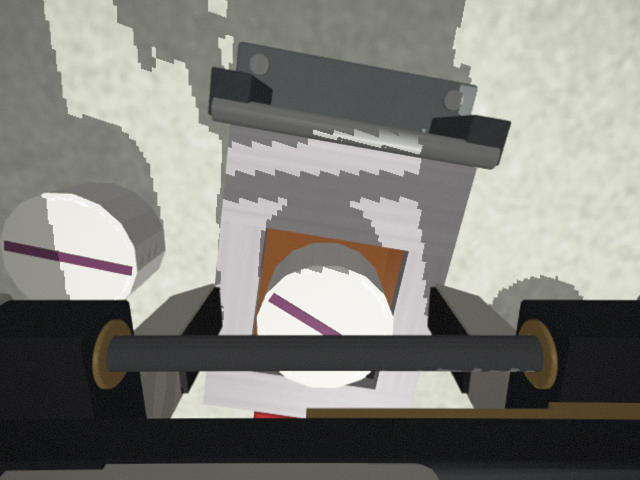

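The cap is centred between the open fingers at about (325,325), and the fingertips sit just above the closed frame. I close the grip.

```bash
python3 -m jog '[[[0,0,0],0,0.5],[[0,0,0],0,0.7],[[0,0,0],0,0.7],[[0,0,0],0,0.7],[[0,0,0],0,0.7],[[0,0,0],0,0.7]]' 42; python3 -c "
from h import *
s=observe();print(s['opening'],s['torque'],s['contact_force'],s['qpos'])"
```

```text
time: 10.62
tool_pos: [0.6098, 0.1182, 0.2584]
tool_rot: [3.141, -0.0, 0.115]
contact_force: [-0.5, -0.1, 0.7]
opening: 0.0526
grip_force: 42.0
0.05264588361536522 [-0.01281931 -0.01288571 -0.00279686] [-0.47944064 -0.08164872  0.66406042] [ 6.82282458e-02  6.54249242e-01  1.42729473e+00 -1.63652046e-04
  1.05999317e+00  1.52398415e+00]
```

```bash
python3 -m jog '[[[0,0,0],-0.03,0.7],[[0,0,0],-0.06,0.7],[[0,0,0],-0.09,0.7],[[0,0,0],-0.09,0.7]]'; python3 -c "
from h import *
s=observe();print(s['opening'],s['torque'],s['contact_force'])"
python3 -m jog '[[[0,0,0],-0.03,0.7],[[0,0,0],-0.06,0.7],[[0,0,0],-0.09,0.7],[[0,0,0],-0.09,0.7]]'; python3 -c "
from h import *
s=observe();print(s['opening'],s['torque'],s['contact_force'])"
```

```text
time: 11.12
tool_pos: [0.6099, 0.1183, 0.2584]
tool_rot: [3.141, -0.0, 0.397]
contact_force: [-0.0, -0.6, 0.2]
opening: 0.0526
grip_force: 42.0
0.05260999097360069 [-0.01739259  0.0485092   0.05067609] [-0.04636008 -0.62695381  0.16107064]
time: 11.62
tool_pos: [0.6099, 0.1183, 0.2588]
tool_rot: [3.141, -0.001, 0.678]
contact_force: [-0.6, 0.0, 4.4]
opening: 0.0524
grip_force: 42.0
0.052422811045707306 [0.0224848  0.06924347 0.1008515 ] [-0.56999881  0.03595518  4.41466146]
```

```bash
python3 -m jog '[[[0,0,0],-0.03,0.7],[[0,0,0],-0.06,0.7],[[0,0,0],-0.1,0.7],[[0,0,0],-0.1,0.7]]'; python3 -c "
from h import *
s=observe();print(s['opening'],s['torque'],s['contact_force'],s['tool_pos'])
snap('wrist','w6.png')
for n in ('wrist','top','side'):
  cams.read_camera(n)
  for r in models.pinpoint('cap_top',n)[:3]: print(n,r)"
```

```text
time: 12.12
tool_pos: [0.6102, 0.1183, 0.2594]
tool_rot: [3.14, -0.001, 0.993]
contact_force: [-0.8, 0.7, 5.8]
opening: 0.0523
grip_force: 42.0
0.05230483366903416 [ 0.07180339 -0.00033581  0.01199953] [-0.80254818  0.72998253  5.82945357] [0.6102212  0.11833773 0.25941728]
wrist {'position': [0.6071, 0.1177, 0.1013], 'confidence': 0.72}
wrist {'position': [0.6046, 0.257, 0.0446], 'confidence': 0.72}
top {'position': [0.6061, 0.2522, 0.0418], 'confidence': 0.87}
top {'position': [0.5351, -0.0402, 0.0407], 'confidence': 0.57}
side {'position': [0.5371, -0.0369, 0.0336], 'confidence': 0.94}
side {'position': [0.3812, 0.4112, -0.0015], 'confidence': 0.65}
side {'position': [0.61, 0.1193, 0.1009], 'confidence': 0.58}
```

View pics/w6.png

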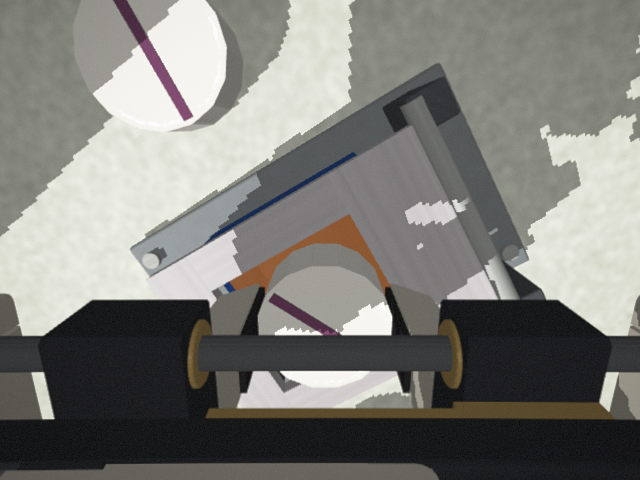

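The line is unchanged in the hand at (271,295) to (340,335), so the cap turned with the fingers without slipping. The upward push and near-zero torque say it is free, so I lift gently.

```bash
python3 -m jog '[[[0,0,-0.01],0,0.7],[[0,0,-0.02],0,0.7],[[0,0,-0.02],0,0.7]]'; python3 -c "
from h import *
print(observe()['torque'])"
```

```text
time: 12.85
tool_pos: [0.6098, 0.1182, 0.2663]
tool_rot: [-3.142, 0.0, 0.994]
contact_force: [-0.4, -0.5, 0.6]
opening: 0.0525
grip_force: 42.0
[ 0.00129856 -0.00896059 -0.00275162]
```

```bash
python3 -m jog '[[[0,0,-0.02],0,0.7],[[0,0,-0.045],0,0.7],[[0,0,-0.07],0,0.7],[[0,0,-0.088],0,0.7],[[0,0,-0.088],0,0.7],[[0,0,-0.088],0,0.7],[[0,0,-0.088],0,0.7]]'; python3 -c "
from h import *
snap('side','s7.png'); im=cv2.imread('pics/s7.png')[180:340,180:400]; cv2.imwrite('pics/s7c.png',cv2.resize(im,None,fx=3.5,fy=3.5,interpolation=2))
for t in ('cap','cap_top','jar_mouth','jar','frame_tab'):
  for r in models.pinpoint(t,'side')[:3]: print(t,r)
print(observe()['qvel'])"
```

```text
time: 13.72
tool_pos: [0.6097, 0.1182, 0.301]
tool_rot: [-3.141, 0.001, 0.995]
contact_force: [-0.7, 0.3, -0.5]
opening: 0.0523
grip_force: 42.0
cap {'position': [0.5311, -0.0337, -0.0027], 'confidence': 0.87}
cap {'position': [0.6044, 0.2537, -0.0002], 'confidence': 0.81}
cap {'position': [0.6067, 0.1172, 0.1114], 'confidence': 0.44}
cap_top {'position': [0.5372, -0.0348, 0.0309], 'confidence': 0.64}
cap_top {'position': [0.6028, 0.2523, 0.0399], 'confidence': 0.61}
cap_top {'position': [0.609, 0.1174, 0.1417], 'confidence': 0.41}
jar_mouth {'position': [0.6061, 0.1187, 0.0958], 'confidence': 0.78}
jar {'position': [0.6057, 0.1162, 0.0131], 'confidence': 0.75}
frame_tab {'position': [0.5336, 0.1214, 0.0759], 'confidence': 0.81}
[-0.00062312 -0.00379097 -0.00101414  0.00250281 -0.00037645  0.00097547]
```

View pics/s7c.png

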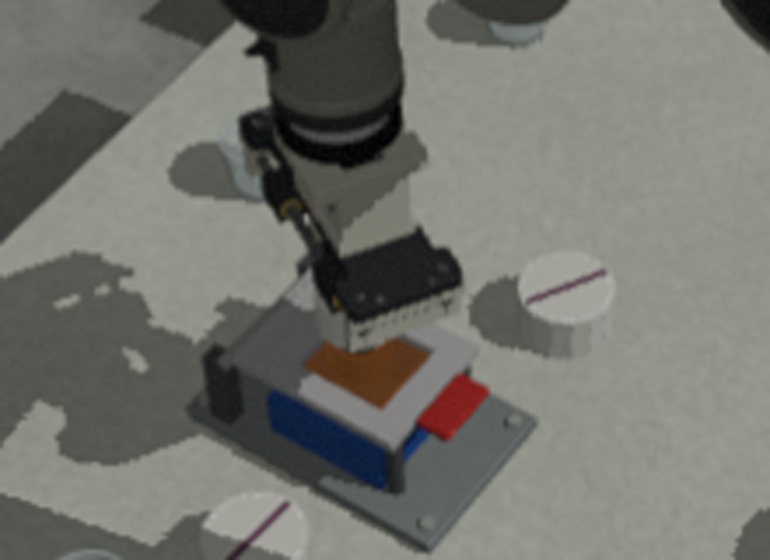

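The frame is flat and closed (tab at 450,405), the jar is seated in the holder, and the cap is in the fingers about 18 mm above the mouth. I hand it in.

```bash
python3 -c "
from cell import robot
print(robot.hand_in())"
```

```text
the job is handed in; nothing more can be done
None
```

The job is handed in: the frame is closed over the jar, and the cap is unscrewed and held level over the jar's axis, about 18 mm above its mouth; the judge's result was not shown to me.

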